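# Tap three bicycle bell caps home in order of size

### The arm

A 6-joint arm with a two-finger parallel gripper is mounted at the origin on the work surface. World frame = base frame: x ahead of the robot, y to its left, z up, the work surface at z = 0. Lengths are in m, angles in rad, forces in N, time in s.
With the tool pointing down it reaches from about 0.25 to 0.8 m from the base axis. Payload 8.5 kg.
Tool frame: the origin (TCP) lies at the very end of the fingers, on their centre line; the grasp point (between the pads) lies 19 mm behind it (hold_point_z is the z of the grasp point in the tool frame, in m); z points along the fingers, y is the direction in which the jaws open and shut (so a half turn about z gives the same grasp; the last joint's range is limited). The gripper opens to 85 mm and grips with 20 to 120 N. Pads are 22 mm wide; open, the fingers measure 114 mm over their backs; the gripper's body (76 mm by 85 mm) begins 54 mm behind the grasp point. The pads swing forward as they close: fully open they stand 13 mm farther back than shut.
Start: joints at [1.222, 0.238, -0.013, 1.319, 0, 1.571], TCP at [0.179, 0.493, 0.231] pointing down, gripper open.
Joint ranges: [-2.66, 2.66], [-1.03, 1.9], [-1.14, 1.46], [-1.82, 2.27], [-1.45, 1.34], [-3.14, 3.14]. Speed limits (rad/s): [2.22, 2.22, 2.79, 3.14, 3.14, 3.14].

### API

Orientations are given as a rotation vector (axis times angle).
In Python, from cell import * gives the robot as it stands.
- The arm moves only by the shell command python3 -m handwheel 'ROWS'. ROWS is JSON, a list of rows, each a list of 3 entries, a list of its own where there are three numbers: the closure in counts, from 0 (fully open) to 255 (shut), then the shift along the tool's x, y, z in m, then the turn, a rotation vector about the tool's x, y, z in degrees. In form: [[jaw, [x, y, z], [rx, ry, rz]], ...]. A call has 1 to 10 rows; each row shifts and turns the commanded pose from where the row before left it, along the tool's axes as they then stand; what a row does not reach is not made up. A row lasts 1/12 s, in which the tool goes at most 41.7 mm and 7.16 degrees, less where a joint would pass 70% of its speed; a pose out of reach is approached as far as the arm can. A call with a gripper value outside its range is refused whole. The fingers move at their own pace and stop on an object; the grip force is fixed at half the most. Time passes only in rows, so rows that do not move let the fingers close. It gives the time, the measured TCP pose, the force and the opening at its end, in the units of the state.
- sense(): the state, without advancing time (a new reading comes with each control period).
- camera(name): name is "scene" or "side" or "wrist"; returns a dict with "pixels" (400x640x3 uint8, red, green, blue), "intrinsics" (3x3 intrinsics, pixels), "k1" (the pictures are not rectified: a ray, as slopes to the right and down, at radius r is drawn at 1 + k1 r^2 times it, then the intrinsics apply), "xyz" and "rotation" of the camera in the world. Camera axes: x right, y up, looking along -z (the intrinsics and any distortion apply to the point x, -y, -z); pixel columns grow to the right and rows downward; lengths in m; the calibration is good to about 2 mm. A picture is of the moment at which its call begins. There is no depth.
- close_job(): hands the job in, once; it reports no verdict.
The state is a dict: "time_s": time; "joint_positions": joint angles; "joint_velocities": joint speeds; "joint_efforts": joint torques, N m; "eef_pos": TCP position; "ee_rot": TCP orientation; "ft_force": force on the tool from outside, world axes, zero at the start; "wrist_torque": the same for the moment, N m; "opening": finger opening in m.
Only numpy, scipy, OpenCV 4.12 (cv2) and the standard library are available. Lean on these libraries where they do the work, as an engineer would, in place of code of your own. Each camera call takes 0.05 s, during which the arm holds its last target.

### The job

The caps of the three steel bicycle bells on the turntable stand proud of their black bases: with a fingertip, tap each cap down from above, gently, until it sits fully home, the smallest bell first, then the middle-sized one, then the largest. Do not pick up, tip or shift the bells or turn the turntable, and leave the mug, pump, reflector clip and tyre lever alone.

Things in the scene. Friction and masses are not known exactly. Their poses are not given: they have to be found in the camera images.
- bell_small: the small bicycle bell, standing upright and loose on the turntable: a black plastic base disc 46 mm across and 5 mm thick, on it a soft black rubber washer 7 mm thick carrying an upright stub, and on the stub a domed steel cap 40 mm across. Origin at the centre of the base's underside, z up along the stub (yaw means nothing)
- bell_small_crown (a point): centre of the top of the small bell's cap (a flat spot 12 mm across on the crown, the dome falling away around it); it moves with the cap: 43 mm above the bell's origin with the cap fully up, 31 mm with it home
- bell_small_cap (a joint): how far the cap has been pushed straight down its stub, in m: 0 fully up, 0.012 home (against its stop, the rim just above the rubber washer). It starts between 0 and 0.003. A light push of about 2 N on the crown moves it (a little more when pushed fast), it stays where it is left and does not come up again; once it is home, pushing on only squeezes the soft washer (from 3.5 N up to 9 N over 7 mm, then solid), which springs back
- bell_medium: the medium bicycle bell, standing upright and loose on the turntable: a black plastic base disc 62 mm across and 5 mm thick, on it a soft black rubber washer 7 mm thick carrying an upright stub, and on the stub a domed steel cap 56 mm across. Origin at the centre of the base's underside, z up along the stub (yaw means nothing)
- bell_medium_crown (a point): centre of the top of the medium bell's cap (a flat spot 12 mm across on the crown, the dome falling away around it); it moves with the cap: 49 mm above the bell's origin with the cap fully up, 37 mm with it home
- bell_medium_cap (a joint): how far the cap has been pushed straight down its stub, in m: 0 fully up, 0.012 home (against its stop, the rim just above the rubber washer). It starts between 0 and 0.003. A light push of about 2 N on the crown moves it (a little more when pushed fast), it stays where it is left and does not come up again; once it is home, pushing on only squeezes the soft washer (from 3.5 N up to 9 N over 7 mm, then solid), which springs back
- bell_large: the large bicycle bell, standing upright and loose on the turntable: a black plastic base disc 78 mm across and 5 mm thick, on it a soft black rubber washer 7 mm thick carrying an upright stub, and on the stub a domed steel cap 72 mm across. Origin at the centre of the base's underside, z up along the stub (yaw means nothing)
- bell_large_crown (a point): centre of the top of the large bell's cap (a flat spot 12 mm across on the crown, the dome falling away around it); it moves with the cap: 55 mm above the bell's origin with the cap fully up, 43 mm with it home
- bell_large_cap (a joint): how far the cap has been pushed straight down its stub, in m: 0 fully up, 0.012 home (against its stop, the rim just above the rubber washer). It starts between 0 and 0.003. A light push of about 2 N on the crown moves it (a little more when pushed fast), it stays where it is left and does not come up again; once it is home, pushing on only squeezes the soft washer (from 3.5 N up to 9 N over 7 mm, then solid), which springs back
- turntable: round wooden lazy-susan turntable, platter 356 mm across, its flat top 30 mm above the bench, on a fixed foot; all the other things stand loose on the platter. Origin on the bench under its centre, z up
- platter (a joint): angle by which the platter has been turned about its upright axis, rad, 0 at the start; a stiff bearing holds it (0.12 N m), pushing sideways on things can turn it
- mug: grey ceramic mug of empty key rings at the middle of the platter, 68 mm across and 75 mm high, handle reaching 60 mm out to its +y; origin at the centre of the underside. Leave alone
- pump: aluminium mini bike pump with black ends, lying down, 195 mm long along its x, 26 mm thick; origin under its middle. Leave alone
- reflector: green plastic reflector clip lying flat, 55 x 30 mm, 12 mm high; origin at the underside. Leave alone
- tyre_lever: yellow plastic tyre lever lying flat, about 105 mm long along its x, 17 mm wide, 7 mm high; origin at the underside. Leave alone
Things that resemble listed ones, but are neither listed nor needed, are in the scene too. Leave any blue or orange look-alike of the bell_small alone. Leave any green look-alike of the bell_medium alone.

How it is judged:
On the way, in this order (a step that is already met when the one before it is completed fails the run):
1. the small bell's cap is home while the other two are still up (value of joint bell_small_cap above 0.009 m and value of joint each of bell_medium_cap, bell_large_cap below 0.006 m), for 0.2 s.
2. the medium bell's cap is home too while the large one is still up (value of joint each of bell_small_cap, bell_medium_cap above 0.009 m and value of joint bell_large_cap below 0.006 m), for 0.2 s.
3. the large bell's cap is home as well (value of joint each of bell_small_cap, bell_medium_cap, bell_large_cap above 0.009 m), for 0.2 s.
At the end, for the whole second after the job is handed in: all three caps pushed down at least 9 of their 12 mm, the bells upright and at rest on the platter within 25 mm of where they stood, the bystanders within 30 mm of where they were, the turntable turned by less than 0.15 rad (all of step 3 and linear speed of each of bell_small, bell_medium, bell_large below 0.02 m/s and angle between each of bell_small, bell_medium, bell_large's own z axis and vertical below 0.1 rad and height (world z) of each of bell_small, bell_medium, bell_large below 0.036 m and distance of each of bell_small, bell_medium, bell_large from where it was at the start of the episode below 0.025 m and distance of each of mug, pump, reflector, tyre_lever from where it was at the start of the episode below 0.03 m and value of joint platter between -0.15 and 0.15 rad); the robot touches nothing.
It fails at once if a bell is lifted or tipped (more than 8 mm up or 0.35 rad) (height (world z) of any of bell_small, bell_medium, bell_large above 0.038 m or angle between any of bell_small, bell_medium, bell_large's own z axis and vertical above 0.35 rad).
It fails at once if a bell is shifted (more than 25 mm) (distance of any of bell_small, bell_medium, bell_large from where it was at the start of the episode above 0.025 m).
It fails at once if a bell is pressed hard (over 20 N) (contact force between any of the fingers, the arm and bell_small above 20 N or contact force between any of the fingers, the arm and bell_medium above 20 N or contact force between any of the fingers, the arm and bell_large above 20 N).
It fails at once if the mug, pump, reflector clip or tyre lever is moved (more than 30 mm) (distance of any of mug, pump, reflector, tyre_lever from where it was at the start of the episode above 0.03 m).
It fails at once if the turntable is turned (more than 0.15 rad) (value of joint platter above 0.15 rad or value of joint platter below -0.15 rad).
It also fails if it takes over 48 s, if anything falls off the work surface, if the arm or the gripper's body presses on something with over 40 N, if the wrist force passes 120 N, or if a joint passes its speed limit or range.

## Working session

There is one attempt and no reset: what is moved stays moved. The work goes in short steps, Python scripts to look and compute and a shell command to move; the robot and the scene stay as the last step left them, time stands still between calls to the robot, and variables do not carry over. Pictures are saved under pics/ and viewed, and the job is handed in when it is done.

```bash
ls; mkdir -p pics; python3 - <<'E'
from cell import *
import cv2
for n in ("scene","side","wrist"):
    c=camera(n); cv2.imwrite(f"pics/{n}0.png",c["pixels"][:,:,::-1]); print(n,c["intrinsics"],c["k1"],c["xyz"],c["rotation"])
print(sense())
E
```

```text
pics
scene [[490.0214984    0.         320.14372408]
 [  0.         490.0214984  205.15551765]
 [  0.           0.           1.        ]] -0.08294949321433538 [ 1.03297615 -0.40870157  0.59846082] [0.86892895 0.372059   0.75782354]
side [[467.84551376   0.         324.3786473 ]
 [  0.         467.84551376 193.73463688]
 [  0.           0.           1.        ]] -0.1424386728713105 [ 0.08697993 -0.38539273  0.60175561] [ 0.85697929 -0.35231087 -0.76921463]
wrist [[348.58305277   0.         318.99129779]
 [  0.         348.58305277 203.24250391]
 [  0.           0.           1.        ]] -0.041649745731180014 [0.11684225 0.51597511 0.37294015] [-0.23271223 -0.16051298  1.21415347]
{'time_s': 0.15, 'joint_positions': array([ 1.22201145e+00,  2.38654476e-01, -1.40508076e-02,  1.31923735e+00,
       -5.28077207e-05,  1.57079366e+00]), 'joint_velocities': array([-0.00065167, -0.00053631,  0.00153079, -0.00061441, -0.00107513,
        0.00077784]), 'joint_efforts': array([ 3.03190982e-04, -5.39077377e+01,  3.46598160e+01,  1.45005205e-02,
        8.80268146e-06,  9.20869994e-07]), 'eef_pos': array([0.17932401, 0.49307232, 0.23082311]), 'ee_rot': array([-5.45067449e-01, -3.09379698e+00,  1.78761278e-03]), 'ft_force': array([-0.12167362, -0.14455588,  0.29783832]), 'wrist_torque': array([-0.05843772, -0.0053953 ,  0.0161359 ]), 'opening': 0.08552109214861361}
```

View pics/scene0.png

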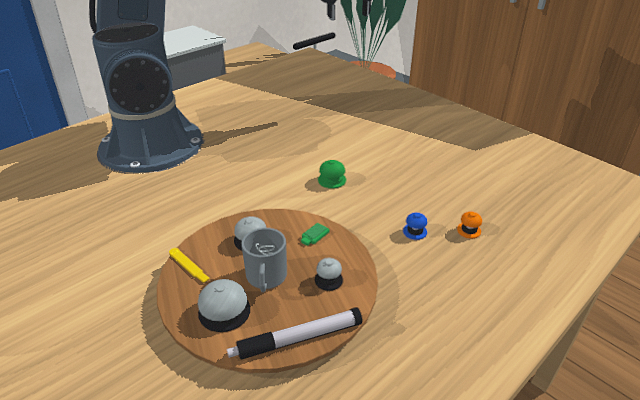

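View pics/side0.png

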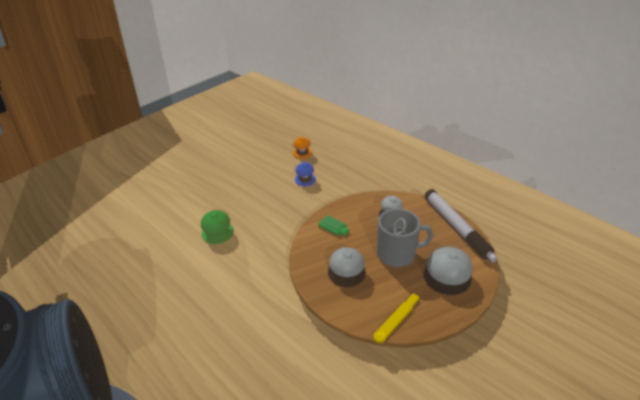

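View pics/wrist0.png

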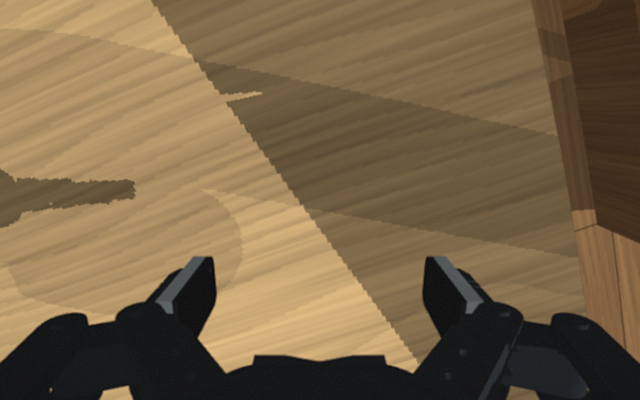

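Scene: small bell ≈(328,270), medium ≈(250,232), large ≈(222,302). Side: small ≈(391,205) half hidden by the mug, medium (347,264), large (449,268). I'll enlarge the crops to read them more closely.

```bash
python3 - <<'E'
import cv2,numpy as np
def crop(n,x,y,w=55,h=50,s=4):
    im=cv2.imread(f"pics/{n}0.png")[y:y+h,x:x+w]; im=cv2.resize(im,None,fx=s,fy=s,interpolation=cv2.INTER_CUBIC)
    for i in range(0,w,10): cv2.line(im,(i*s,0),(i*s,6 if i%50 else 14),(0,0,255),1)
    for i in range(0,h,10): cv2.line(im,(0,i*s),(6,i*s),(0,0,255),1)
    cv2.putText(im,f"{n} {x},{y}",(20,h*s-5),0,.45,(0,0,255),1)
    return im
rows=[np.hstack([crop("scene",305,250,60,60),crop("scene",220,205,60,60),crop("scene",190,270,60,70)[:240]]),
np.hstack([crop("side",365,185,60,60),crop("side",320,235,60,60),crop("side",420,240,60,60)])]
cv2.imwrite("pics/crops.png",np.vstack(rows))
E
```

```text
(no output)
```

View pics/crops.png

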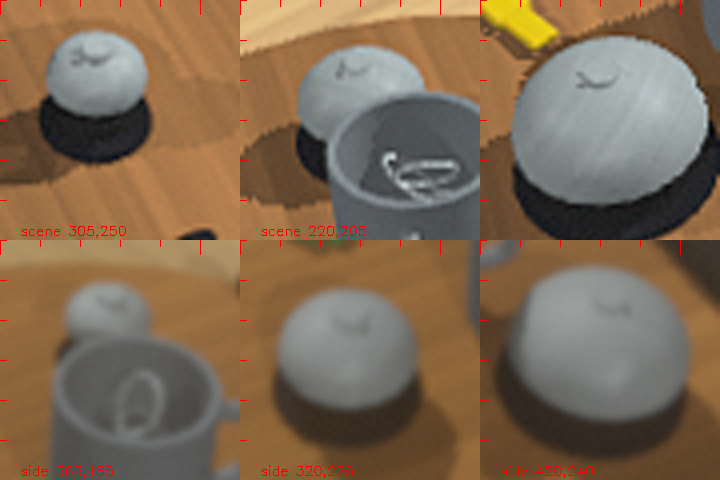

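```bash
cat > h.py <<'E'
import numpy as np, cv2
from scipy.spatial.transform import Rotation as R
def ray(c,p):
    K=c["intrinsics"]; d=np.array([c["k1"],0,0,0,0],float)
    u=cv2.undistortPoints(np.array([[p]],float),K,d)[0,0]
    v=R.from_rotvec(c["rotation"]).apply([u[0],-u[1],-1.]); return c["xyz"],v/np.linalg.norm(v)
def tri(a,b):
    A=0;B=0
    for o,v in (a,b):
        M=np.eye(3)-np.outer(v,v); A=A+M; B=B+M@o
    x=np.linalg.solve(A,B)
    return x,[np.linalg.norm((np.eye(3)-np.outer(v,v))@(x-o)) for o,v in (a,b)]
def proj(c,P):
    q=R.from_rotvec(c["rotation"]).inv().apply(np.array(P)-c["xyz"]); s=np.array([q[0],-q[1]])/-q[2]
    s=s*(1+c["k1"]*(s@s)); return (c["intrinsics"]@[s[0],s[1],1])[:2]
E
python3 - <<'E'
from cell import *
from h import *
s=camera("scene");d=camera("side");np.set_printoptions(precision=4,suppress=True)
for n,a,b in (("small",(328.8,262),(392.5,199.3)),("med",(248.2,221.3),(347.5,254.5)),("large",(220.5,288.7),(453,255.7))):
    x,e=tri(ray(s,a),ray(d,b)); print(n,x,e,np.hypot(*x[:2]))
print(R.from_rotvec(sense()["ee_rot"]).as_matrix())
E
```

```text
small [ 0.6424 -0.0205  0.0691] [np.float64(0.00011879148149328622), np.float64(0.00011879148149326668)] 0.6426783472020307
med [ 0.4803 -0.0538  0.0731] [np.float64(0.0005594481731520358), np.float64(0.0005594481731520238)] 0.48329410702942444
large [ 0.5834 -0.1804  0.0787] [np.float64(0.0005772186540983912), np.float64(0.0005772186540983839)] 0.6106042857178928
[[-0.9398  0.3417 -0.0002]
 [ 0.3417  0.9398 -0.0008]
 [-0.     -0.0008 -1.    ]]
```

Crowns triangulate to z of about 69, 73 and 79 mm. That fits the expected 70–73, 76–79 and 82–85, about 3 mm low. Next I close the jaws and approach the small bell.

```bash
python3 -m handwheel '[[255,[-0.036,-0.019,0],[0,0,0]],[255,[-0.036,-0.019,0],[0,0,0]],[255,[-0.036,-0.019,0],[0,0,0]],[255,[-0.036,-0.019,0],[0,0,0]],[255,[-0.036,-0.019,0],[0,0,0]],[255,[-0.036,-0.019,0],[0,0,0]],[255,[-0.036,-0.019,0],[0,0,0]],[255,[-0.036,-0.019,0],[0,0,0]],[255,[-0.036,-0.019,0],[0,0,0]],[255,[0,0,0],[0,0,0]]]'
python3 - <<'E'
from cell import *
s=sense();print(s["joint_positions"],s["ft_force"],s["time_s"],s["ee_rot"])
E
```

```text
time_s: 1.08
eef_pos: [0.4293, 0.2173, 0.2312]
ee_rot: [0.554, 3.091, -0.002]
ft_force: [-0.7, 0.1, 0.2]
opening: 0.0001
[ 0.46991749  0.16255143 -0.11152999  1.29596835 -0.00206333  0.82446007] [-0.69411386  0.12703805  0.20383791] 1.0833 [ 5.53678599e-01  3.09054774e+00 -1.87749226e-03]
```

```bash
python3 -m handwheel '[[255,[-0.035,-0.019,0],[0,0,0]],[255,[-0.035,-0.019,0],[0,0,0]],[255,[-0.035,-0.019,0],[0,0,0]],[255,[-0.035,-0.019,0],[0,0,0]],[255,[-0.035,-0.019,0],[0,0,0]],[255,[-0.035,-0.019,0],[0,0,0]],[255,[-0.035,-0.019,0],[0,0,0]],[255,[-0.0365,-0.018,0.03],[0,0,0]],[255,[0,0,0.03],[0,0,0]],[255,[0,0,0.03],[0,0,0]]]'
python3 - <<'E'
from cell import *
from h import *
for n in ("scene","side","wrist"):
    c=camera(n); cv2.imwrite(f"pics/{n}1.png",c["pixels"][:,:,::-1])
s=sense();print(s["eef_pos"],s["ee_rot"],s["joint_positions"],proj(c,s["eef_pos"]),proj(c,[.6424,-.0205,.07]))
E
```

```text
time_s: 1.92
eef_pos: [0.6349, -0.013, 0.1451]
ee_rot: [0.549, 3.092, -0.0]
ft_force: [-0.5, 0.1, 0.2]
opening: -0.0002
[ 0.63179694 -0.01115535  0.14457821] [-5.44701978e-01 -3.08878790e+00  1.43466749e-03] [-1.76063395e-02  4.61705805e-01  9.84891421e-02  1.21280298e+00
 -9.96346658e-05  3.31500799e-01] [320.97786025 269.02451302] [312.85228263 237.68697609]
```

View pics/wrist1.png

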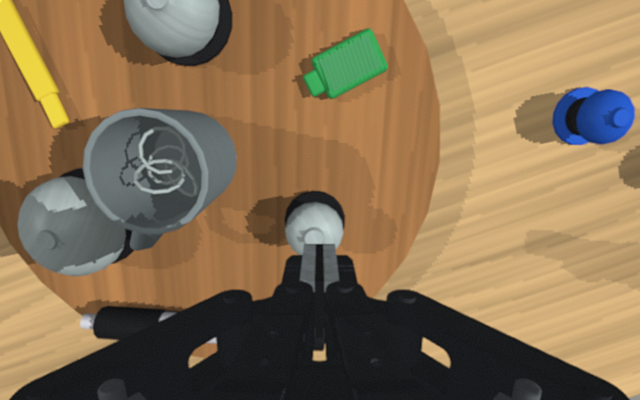

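View pics/scene1.png

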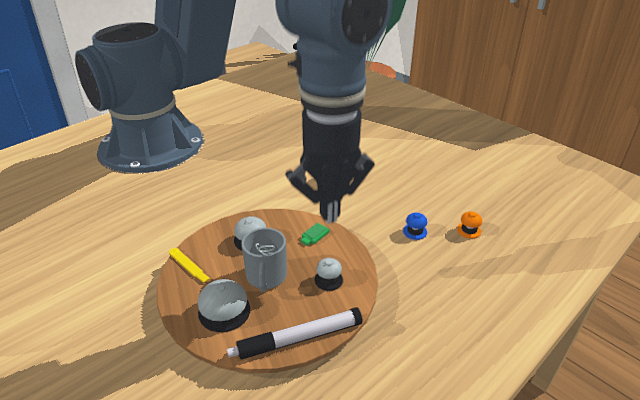

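View pics/side1.png

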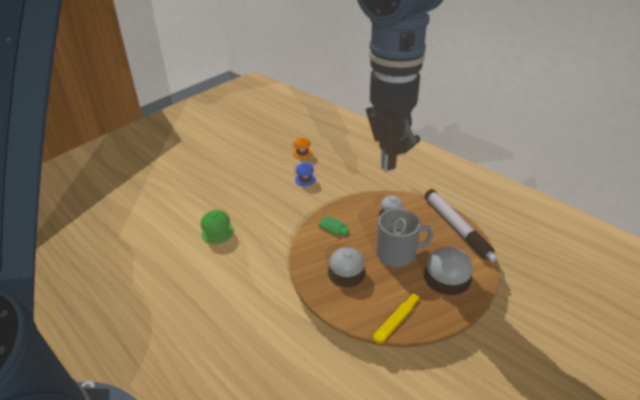

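The wrist view has the small crown at ≈(313,236), and my estimate projects to (313,238), so they agree. I'll check the settled pose and the other two crowns.

```bash
python3 -m handwheel '[[255,[0,0,0],[0,0,0]],[255,[0,0,0],[0,0,0]]]'
python3 - <<'E'
from cell import *
from h import *
c=camera("wrist"); cv2.imwrite("pics/wrist2.png",c["pixels"][:,:,::-1])
s=sense();print(s["eef_pos"],s["ft_force"],proj(c,[.6424,-.0205,.07]),proj(c,[.4803,-.0538,.0731]),proj(c,[.5834,-.1804,.0787]))
M=R.from_rotvec(s["ee_rot"]).as_matrix(); print(M, M.T@(np.array([.6424,-.0205,.09])-s["eef_pos"]))
x=c["pixels"][:,:,::-1]; a=cv2.resize(x[190:300,260:370],None,fx=5,fy=5,interpolation=3); cv2.imwrite("pics/wrist2c.png",a)
E
```

```text
time_s: 2.23
eef_pos: [0.6345, -0.0106, 0.149]
ee_rot: [0.544, 3.091, 0.001]
ft_force: [0.6, 0.6, -0.1]
opening: -0.0001
[ 0.63454757 -0.01061542  0.14901553] [-0.35219016 -0.95988935 -0.2278653 ] [309.28006685 227.6465408 ] [155.17508877  -5.44842043] [ 52.01490389 230.25371919]
[[-9.40002761e-01  3.41148982e-01  3.49026356e-03]
 [ 3.41150496e-01  9.40008676e-01 -1.70318034e-04]
 [-3.33898185e-03  1.03060572e-03 -9.99993895e-01]] [-0.01055638 -0.00667356  0.05904426]
```

View pics/wrist2c.png

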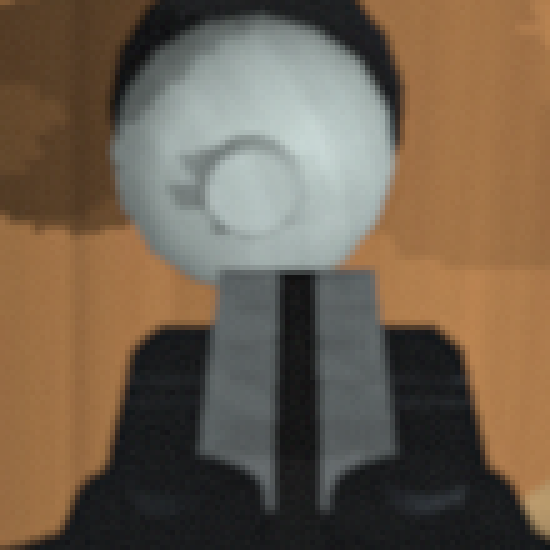

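Measured crown is (310.6,228) and predicted is (309.3,227.6), so they agree within 1 mm. I'll align and descend to z≈0.09.

```bash
python3 -m handwheel '[[255,[-0.0105,-0.0065,0.02],[0,0,0]],[255,[0,0,0.02],[0,0,0]],[255,[0,0,0.015],[0,0,0]],[255,[0,0,0],[0,0,0]],[255,[0,0,0],[0,0,0]]]'
python3 -m handwheel '[[255,[0,0,0],[0,0,0]],[255,[0,0,0],[0,0,0]]]'
python3 - <<'E'
from cell import *
from h import *
for n in ("scene","side","wrist"):
    c=camera(n);s=sense();print(s["eef_pos"],s["ft_force"])
    P=proj(c,[.6424,-.0205,.0715]).astype(int);x=c["pixels"][:,:,::-1]; a=cv2.resize(x[max(P[1]-40,0):P[1]+40,P[0]-40:P[0]+40],(400,400),interpolation=3); cv2.imwrite(f"pics/{n}3c.png",a)
cv2.imwrite("pics/3c.png",np.hstack([cv2.resize(cv2.imread(f"pics/{n}3c.png"),(266,266)) for n in ("scene","side","wrist")]))
E
```

```text
time_s: 2.7
eef_pos: [0.6413, -0.0205, 0.0926]
ee_rot: [0.544, 3.093, -0.0]
ft_force: [1.3, 0.0, 0.0]
opening: -0.0
time_s: 2.87
eef_pos: [0.6421, -0.0206, 0.0935]
ee_rot: [0.544, 3.091, 0.0]
ft_force: [0.1, 0.5, 0.6]
opening: 0.0
[ 0.64195454 -0.0206233   0.09325706] [ 0.49773019  0.02486439 -0.73125837]
[ 0.64181811 -0.02064291  0.09300418] [ 0.08120577  0.285185   -0.41214693]
[ 0.64161911 -0.02066038  0.09270046] [-0.08410831  0.340482    0.35310824]
```

View pics/3c.png

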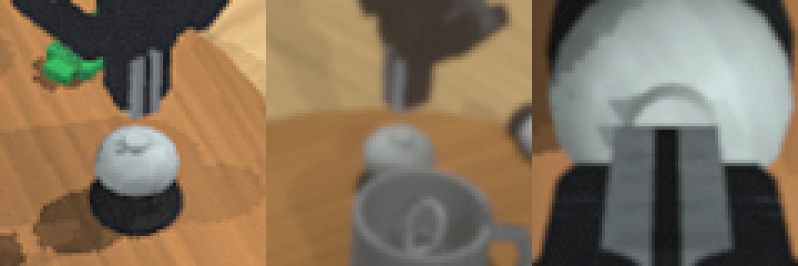

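```bash
python3 -m handwheel '[[255,[0,0,0.005],[0,0,0]],[255,[0,0,0.005],[0,0,0]],[255,[0,0,0.004],[0,0,0]],[255,[0,0,0.003],[0,0,0]],[255,[0,0,0],[0,0,0]],[255,[0,0,0],[0,0,0]]]'
python3 -m handwheel '[[255,[0,0,0.0015],[0,0,0]],[255,[0,0,0.0015],[0,0,0]],[255,[0,0,0.0015],[0,0,0]],[255,[0,0,0.0015],[0,0,0]],[255,[0,0,0],[0,0,0]],[255,[0,0,0],[0,0,0]]]'

```

```text
time_s: 3.52
eef_pos: [0.6408, -0.0207, 0.0741]
ee_rot: [-0.545, -3.093, 0.0]
ft_force: [0.2, 0.5, 0.3]
opening: 0.0002
time_s: 4.02
eef_pos: [0.641, -0.0207, 0.0685]
ee_rot: [-0.545, -3.094, 0.0]
ft_force: [0.0, 0.3, -0.1]
opening: -0.0
```

```bash
python3 -m handwheel '[[255,[0,0,0.0015],[0,0,0]],[255,[0,0,0.0015],[0,0,0]]]'
python3 -m handwheel '[[255,[0,0,0.0015],[0,0,0]],[255,[0,0,0.001],[0,0,0]]]'
python3 -m handwheel '[[255,[0,0,0.001],[0,0,0]],[255,[0,0,0.001],[0,0,0]]]'
python3 - <<'E'
from cell import *
from h import *
for n in ("scene","side","wrist"):
    c=camera(n);s=sense();print(s["eef_pos"],s["ft_force"])
    P=proj(c,[.6424,-.0205,.0615]).astype(int);x=c["pixels"][:,:,::-1]; a=cv2.resize(x[max(P[1]-40,0):P[1]+40,P[0]-40:P[0]+40],(266,266),interpolation=3); cv2.imwrite(f"pics/{n}4c.png",a)
cv2.imwrite("pics/4c.png",np.hstack([cv2.imread(f"pics/{n}4c.png") for n in ("scene","side","wrist")]))
E
```

```text
time_s: 4.18
eef_pos: [0.641, -0.0208, 0.0656]
ee_rot: [0.545, 3.094, -0.0]
ft_force: [-0.3, -0.2, 2.1]
opening: 0.0003
time_s: 4.35
eef_pos: [0.641, -0.0207, 0.0629]
ee_rot: [-0.545, -3.094, 0.0]
ft_force: [-1.0, 0.4, 2.5]
opening: 0.0
time_s: 4.52
eef_pos: [0.641, -0.0207, 0.061]
ee_rot: [-0.545, -3.094, 0.0]
ft_force: [-0.5, 1.2, 3.1]
opening: 0.0003
[ 0.64104056 -0.02074308  0.06084744] [-0.10659844  0.5618919   2.72195338]
[ 0.64103006 -0.02074722  0.06097852] [-0.99511021 -0.22732393  3.19977338]
[ 0.64106189 -0.02073111  0.06111635] [-0.57589232 -0.72004829  2.84674071]
```

View pics/4c.png

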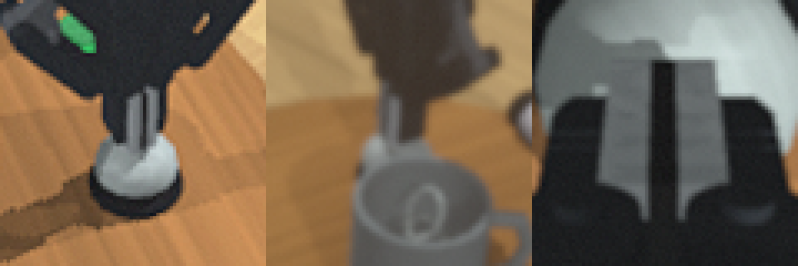

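Contact force is about 3 N at z=0.061, so the cap is near home. I'll squeeze a little more until the force passes the washer's 3.5 N threshold.

```bash
python3 -m handwheel '[[255,[0,0,0.001],[0,0,0]],[255,[0,0,0.001],[0,0,0]],[255,[0,0,0],[0,0,0]]]'
python3 -m handwheel '[[255,[0,0,0.001],[0,0,0]],[255,[0,0,0],[0,0,0]],[255,[0,0,0],[0,0,0]]]'

```

```text
time_s: 4.92
eef_pos: [0.6411, -0.0208, 0.0591]
ee_rot: [0.545, 3.094, -0.0]
ft_force: [-1.7, -0.4, 3.7]
opening: -0.0001
time_s: 5.17
eef_pos: [0.6411, -0.0208, 0.0582]
ee_rot: [0.545, 3.094, -0.0]
ft_force: [-2.2, -0.4, 4.7]
opening: 0.0001
```

Force is 4.7 N with z 2.8 mm below home height, so the small cap is home. I'll retract and go to the medium bell.

```bash
python3 -m handwheel '[[255,[0,0,-0.005],[0,0,0]],[255,[0,0,-0.015],[0,0,0]],[255,[0,0,-0.025],[0,0,0]],[255,[0,0,-0.03],[0,0,0]],[255,[0.014,-0.009,-0.02],[0,0,0]],[255,[0.028,-0.0172,-0.007],[0,0,0]],[255,[0.028,-0.0172,0],[0,0,0]],[255,[0.028,-0.0172,0],[0,0,0]],[255,[0.028,-0.0172,0],[0,0,0]],[255,[0.014,-0.0081,0],[0,0,0]]]'
python3 -m handwheel '[[255,[0,0,0.012],[0,0,0]],[255,[0,0,0.012],[0,0,0]],[255,[0,0,0],[0,0,0]],[255,[0,0,0],[0,0,0]],[255,[0,0,0],[0,0,0]],[255,[0,0,0],[0,0,0]]]'
cat > look.py <<'E'
import sys
from cell import *
from h import *
tag=sys.argv[1]; t=[float(v) for v in sys.argv[2:5]]; L=[]
for n in ("scene","side","wrist"):
    c=camera(n);p=proj(c,t);P=p.astype(int);x=np.ascontiguousarray(c["pixels"][:,:,::-1]); cv2.imwrite(f"pics/{n}{tag}.png",x)
    x=cv2.copyMakeBorder(x,50,50,50,50,0);a=cv2.resize(x[P[1]+10:P[1]+90,P[0]+10:P[0]+90],(266,266),interpolation=3)
    q=((p-P+40)*266/80); cv2.drawMarker(a,(int(q[0]),int(q[1])),(0,0,255),0,8,1); L.append(a)
cv2.imwrite(f"pics/c{tag}.png",np.hstack(L))
s=sense(); M=R.from_rotvec(s["ee_rot"]).as_matrix(); print(s["time_s"],s["eef_pos"],s["ft_force"],"proj wrist",p,"to go",M.T@(np.array(t)-s["eef_pos"]))
E
python3 look.py 5 0.4803 -0.0538 0.076
```

```text
time_s: 6.0
eef_pos: [0.4765, -0.054, 0.1601]
ee_rot: [-0.545, -3.092, 0.001]
ft_force: [0.1, -0.2, -0.1]
opening: 0.0002
time_s: 6.5
eef_pos: [0.4807, -0.0536, 0.1366]
ee_rot: [0.545, 3.093, -0.0]
ft_force: [-0.4, -0.3, 0.3]
opening: 0.0002
6.65 [ 0.48051873 -0.05359784  0.13639693] [-0.15584062 -0.15851216  0.59146945] proj wrist [318.70007929 220.84460964] to go [ 0.00016304 -0.00026468  0.06039687]
```

View pics/c5.png

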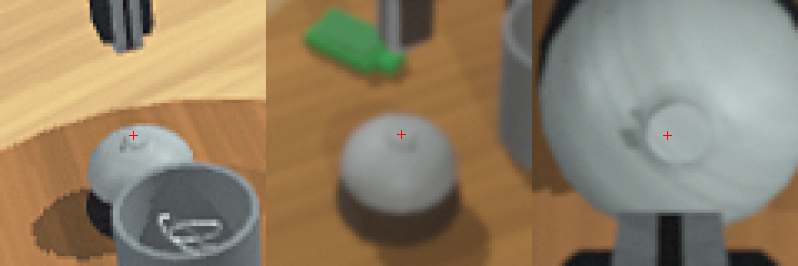

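View pics/scene5.png

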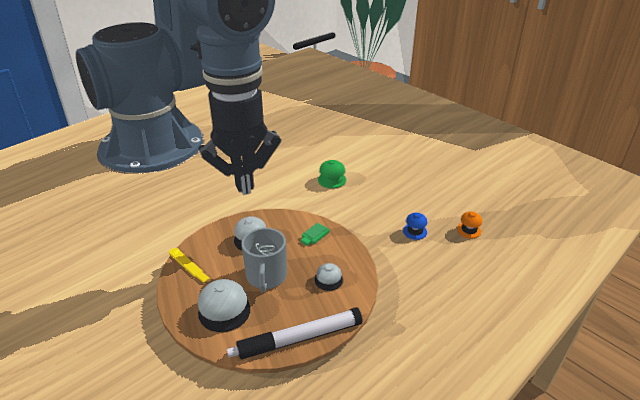

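Small cap is visibly home. In the wrist view the medium crown is ~3.5 px (≈2 mm) toward tool +y from my estimate, so I'll shift 1.5 mm and descend.

```bash
python3 -m handwheel '[[255,[0,0.0015,0.02],[0,0,0]],[255,[0,0,0.015],[0,0,0]],[255,[0,0,0.01],[0,0,0]],[255,[0,0,0.006],[0,0,0]],[255,[0,0,0.004],[0,0,0]],[255,[0,0,0],[0,0,0]],[255,[0,0,0],[0,0,0]]]'
python3 -m handwheel '[[255,[0,0,0.0015],[0,0,0]],[255,[0,0,0.0015],[0,0,0]],[255,[0,0,0.0015],[0,0,0]],[255,[0,0,0],[0,0,0]]]'
python3 look.py 6 0.481 -0.0524 0.076
```

```text
time_s: 7.23
eef_pos: [0.4809, -0.0522, 0.0814]
ee_rot: [0.545, 3.094, -0.0]
ft_force: [-0.5, -0.1, 0.9]
opening: -0.0001
time_s: 7.57
eef_pos: [0.4807, -0.0522, 0.0766]
ee_rot: [0.545, 3.094, -0.0]
ft_force: [0.3, -0.0, -0.8]
opening: -0.0001
7.7167 [ 0.48067759 -0.05222581  0.07666534] [ 0.89396193  0.3576519  -0.54201122] proj wrist [319.07202757 263.8939147 ] to go [-3.62506388e-04 -5.34260809e-05  6.65363757e-04]
```

View pics/c6.png

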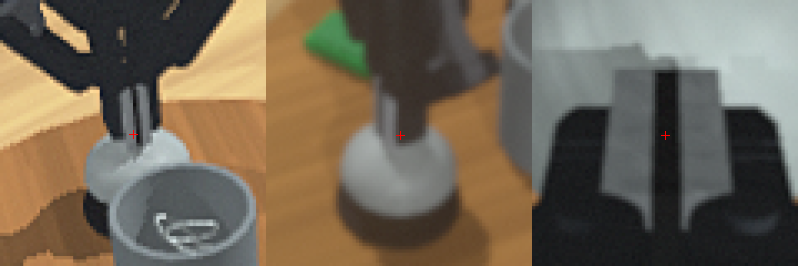

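Fingertip is right over the medium crown, near contact. I'll press to just below 0.067 (home), checking force.

```bash
python3 -m handwheel '[[255,[0,0,0.0015],[0,0,0]],[255,[0,0,0.0015],[0,0,0]],[255,[0,0,0.0015],[0,0,0]]]'
python3 -m handwheel '[[255,[0,0,0.0015],[0,0,0]],[255,[0,0,0.0015],[0,0,0]]]'
python3 -m handwheel '[[255,[0,0,0.001],[0,0,0]],[255,[0,0,0.001],[0,0,0]],[255,[0,0,0.001],[0,0,0]],[255,[0,0,0],[0,0,0]]]'
```

```text
time_s: 7.97
eef_pos: [0.4808, -0.0522, 0.0721]
ee_rot: [0.545, 3.094, -0.0]
ft_force: [-0.3, 0.1, 1.1]
opening: -0.0002
time_s: 8.13
eef_pos: [0.4808, -0.0522, 0.0689]
ee_rot: [0.545, 3.094, -0.0]
ft_force: [-0.5, 0.1, 2.2]
opening: 0.0001
time_s: 8.47
eef_pos: [0.4808, -0.0522, 0.0661]
ee_rot: [0.545, 3.094, -0.0]
ft_force: [-0.0, -0.8, 3.4]
opening: 0.0
```

```bash
python3 -m handwheel '[[255,[0,0,0.001],[0,0,0]],[255,[0,0,0.0005],[0,0,0]],[255,[0,0,0],[0,0,0]]]'
```

```text
time_s: 8.72
eef_pos: [0.4808, -0.0522, 0.0646]
ee_rot: [0.545, 3.094, -0.0]
ft_force: [-0.2, 0.2, 5.2]
opening: 0.0002
```

Force 5.2 N at 2.4 mm past home height: medium is home. On to the large bell.

```bash
python3 -m handwheel '[[255,[0,0,-0.005],[0,0,0]],[255,[0,0,-0.015],[0,0,0]],[255,[0,0,-0.025],[0,0,0]],[255,[0,0,-0.03],[0,0,0]],[255,[-0.014,-0.0085,-0.02],[0,0,0]],[255,[-0.028,-0.0171,0],[0,0,0]],[255,[-0.028,-0.0171,0],[0,0,0]],[255,[-0.028,-0.0171,0],[0,0,0]],[255,[-0.028,-0.0171,0],[0,0,0]],[255,[-0.014,-0.0086,0],[0,0,0]]]'
python3 -m handwheel '[[255,[0,0,0.01],[0,0,0]],[255,[0,0,0.01],[0,0,0]],[255,[0,0,0],[0,0,0]],[255,[0,0,0],[0,0,0]],[255,[0,0,0],[0,0,0]],[255,[0,0,0],[0,0,0]]]'
python3 look.py 7 0.5834 -0.1804 0.082
```

```text
time_s: 9.55
eef_pos: [0.5846, -0.183, 0.1593]
ee_rot: [0.547, 3.093, -0.001]
ft_force: [-0.7, 1.0, 0.0]
opening: 0.0
time_s: 10.05
eef_pos: [0.5829, -0.1797, 0.1403]
ee_rot: [0.544, 3.094, -0.0]
ft_force: [-0.2, 0.5, 0.4]
opening: -0.0002
10.2 [ 0.58314146 -0.18009497  0.14019519] [ 0.44661382  0.72467781 -0.25430718] proj wrist [318.74578381 222.96149374] to go [-0.00029751 -0.00019618  0.05819547]
```

View pics/c7.png

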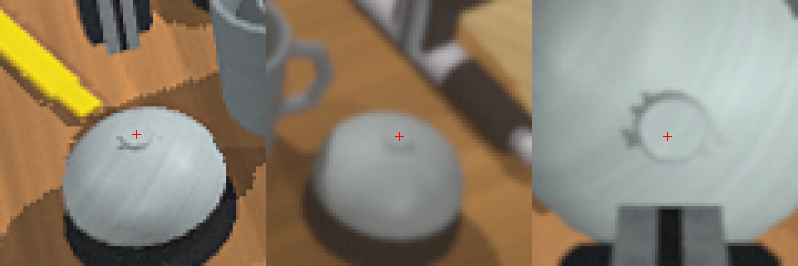

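View pics/wrist7.png

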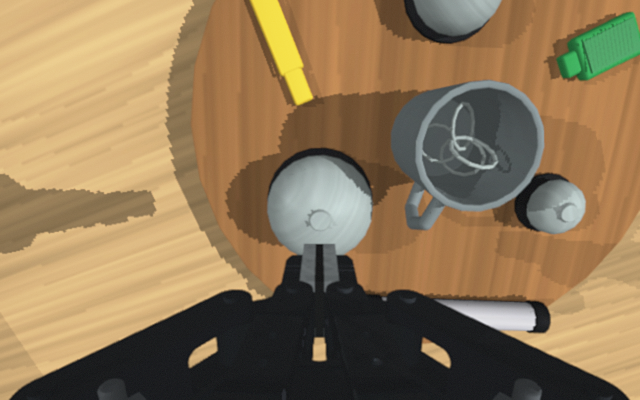

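The large crown is ~2 px up and right of my estimate (about 1 mm in +x and +y). I'll correct and descend.

```bash
python3 -m handwheel '[[255,[0.0007,0.0008,0.02],[0,0,0]],[255,[0,0,0.015],[0,0,0]],[255,[0,0,0.009],[0,0,0]],[255,[0,0,0.005],[0,0,0]],[255,[0,0,0.004],[0,0,0]],[255,[0,0,0],[0,0,0]],[255,[0,0,0],[0,0,0]]]'
python3 -m handwheel '[[255,[0,0,0.0015],[0,0,0]],[255,[0,0,0.0015],[0,0,0]],[255,[0,0,0.0015],[0,0,0]],[255,[0,0,0],[0,0,0]]]'
python3 look.py 8 0.583 -0.1794 0.082
```

```text
time_s: 10.78
eef_pos: [0.5829, -0.1795, 0.0871]
ee_rot: [0.545, 3.093, -0.0]
ft_force: [-0.1, 0.3, -0.2]
opening: -0.0
time_s: 11.12
eef_pos: [0.5828, -0.1795, 0.0821]
ee_rot: [0.545, 3.094, -0.0]
ft_force: [0.7, 0.1, 0.4]
opening: 0.0002
11.2667 [ 0.5826067  -0.17941264  0.08215806] [ 0.43751916 -0.49517367 -0.52893324] proj wrist [319.54414042 264.31415633] to go [-0.0003653   0.0001463   0.00015804]
```

View pics/c8.png

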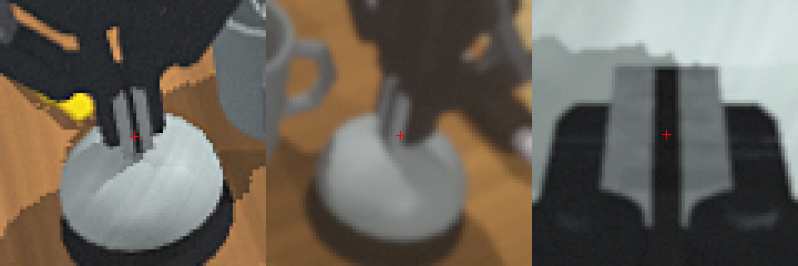

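Fingertip stands on the large crown. Now I press to just below 0.073.

```bash
python3 -m handwheel '[[255,[0,0,0.0015],[0,0,0]],[255,[0,0,0.0015],[0,0,0]],[255,[0,0,0.0015],[0,0,0]]]'
python3 -m handwheel '[[255,[0,0,0.0015],[0,0,0]],[255,[0,0,0.0015],[0,0,0]]]'
python3 -m handwheel '[[255,[0,0,0.001],[0,0,0]],[255,[0,0,0.001],[0,0,0]],[255,[0,0,0.001],[0,0,0]],[255,[0,0,0],[0,0,0]]]'
python3 -m handwheel '[[255,[0,0,0.001],[0,0,0]],[255,[0,0,0],[0,0,0]]]'
```

```text
time_s: 11.52
eef_pos: [0.5827, -0.1794, 0.0776]
ee_rot: [0.545, 3.094, -0.0]
ft_force: [0.6, -0.2, 1.3]
opening: -0.0002
time_s: 11.68
eef_pos: [0.5827, -0.1794, 0.0745]
ee_rot: [0.545, 3.094, -0.0]
ft_force: [-0.7, 0.1, 1.5]
opening: 0.0003
time_s: 12.02
eef_pos: [0.5827, -0.1794, 0.0716]
ee_rot: [0.545, 3.094, -0.0]
ft_force: [-0.8, 0.2, 3.3]
opening: -0.0001
time_s: 12.18
eef_pos: [0.5827, -0.1795, 0.0707]
ee_rot: [0.545, 3.094, -0.0]
ft_force: [-0.1, -1.4, 4.4]
opening: -0.0
```

Force is 4.4 N in the washer regime: home. I'll retract and look.

```bash
python3 -m handwheel '[[255,[0,0,-0.005],[0,0,0]],[255,[0,0,-0.015],[0,0,0]],[255,[0,0,-0.025],[0,0,0]],[255,[0,0,-0.03],[0,0,0]],[255,[0,0,-0.03],[0,0,0]],[255,[0,0,-0.03],[0,0,0]],[255,[0,0,-0.01],[0,0,0]],[255,[0,0,0],[0,0,0]],[255,[0,0,0],[0,0,0]],[255,[0,0,0],[0,0,0]]]'
python3 look.py 9 0.583 -0.1794 0.073
python3 - <<'E'
import cv2,numpy as np
L=[]
for n,y,x in (("scene",200,150),("side",180,280)):
    L.append(np.vstack([cv2.resize(cv2.imread(f"pics/{n}{k}.png")[y:y+170,x:x+230],(400,296),interpolation=2) for k in "09"]))
cv2.imwrite("pics/cmp.png",np.hstack(L))
E
```

```text
time_s: 13.02
eef_pos: [0.5819, -0.1792, 0.2139]
ee_rot: [-0.545, -3.091, -0.0]
ft_force: [-0.4, 0.8, -0.8]
opening: -0.0
13.1667 [ 0.58192795 -0.17920172  0.21391857] [-0.88112066 -0.61354129 -0.12187666] proj wrist [319.44875553 193.06862392] to go [-0.00147153  0.00021479  0.14091494]
```

View pics/cmp.png

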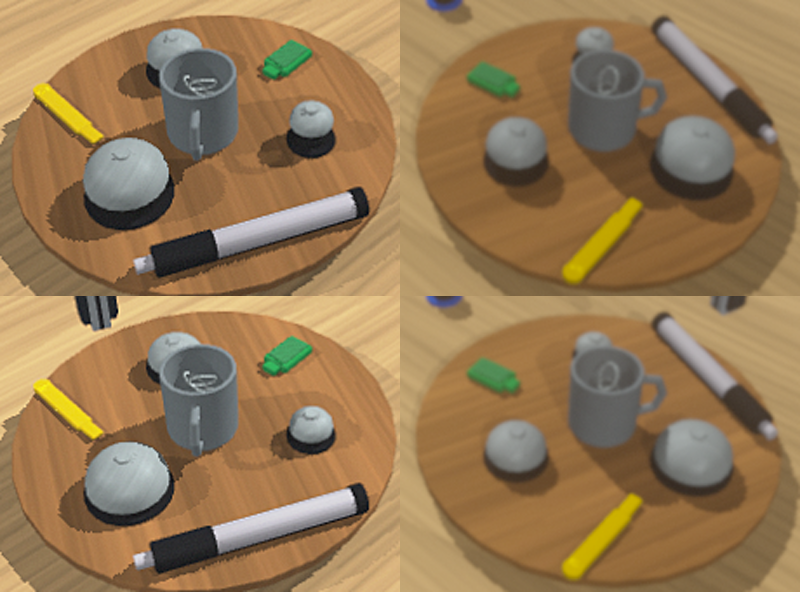

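Caps are lower and nothing else appears to have moved (top is before, bottom is after). I'll measure the crown heights now as a check.

```bash
python3 - <<'E'
import cv2,numpy as np
L=[]
pts={"scene":[(329,266),(248,224),(221,292)],"side":[(392,204),(348,259),(453,260)]}
for n in pts:
  for k in "09":
    L.append(np.hstack([cv2.resize(cv2.imread(f"pics/{n}{k}.png")[y-16:y+16,x-28:x+28],(252,144),interpolation=2) for x,y in pts[n]]))
cv2.imwrite("pics/cr.png",np.vstack(L))
E
```

```text
(no output)
```

View pics/cr.png

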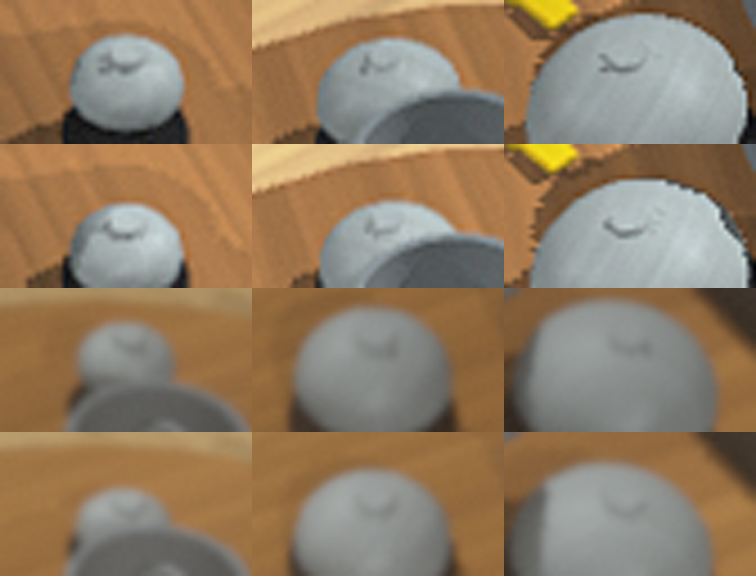

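```bash
python3 - <<'E'
from cell import *
from h import *
for n in ("scene","side"):
    c=camera(n)
    for P in ([.6424,-.0205],[.481,-.0524],[.583,-.1794]): print(n,proj(c,P+[.063])-proj(c,P+[.073]))
E
```

```text
scene [-0.09216635  4.66270485]
scene [0.4936648  4.53038347]
scene [0.84441186 4.70658887]
side [-0.39795126  4.29347073]
side [-0.08400924  4.42731222]
side [-0.99693369  4.41946996]
```

Travel works out at about 11, 9 and 9.5 mm. The triangulated final heights (57.7, 64.0 and 69.4 mm) all sit the same 3.0–3.6 mm below the nominal home heights of 61, 67 and 73. That is my constant low reading bias, so all three caps are home.

```bash
python3 - <<'E'
from cell import *
print(close_job())
E
```

```text
the job is handed in; nothing more can be done
None
```

I tapped all three caps down with the closed fingertips, in the order small, medium, large, and handed the job in at about 13 s of the 48 s allowed. No verdict was reported.

**Force:** I stopped each press once the force was above the washer's 3.5 N threshold, about 2–3 mm below the cap's home height. The last readings were 4.7 N (small), 5.2 N (medium) and 4.4 N (large), far below the 20 N limit.

**Last look:** Before-and-after pictures show the caps about 11, 9 and 9.5 mm lower. The bells, mug, pump, reflector clip, tyre lever and platter look unmoved by eye. The gripper was 14 cm above the large bell and touching nothing.

**Disagreement:** My camera-derived crown heights came out 3.0–3.6 mm below the nominal home heights for all three bells. I take this as a constant error in how I read the crown marks. The measured travel alone leaves little margin over the 9 mm limit for the medium and large caps, because the caps' starting positions (0–3 mm) were not known. That they are home rests on the press force and fingertip height.

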